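# Open the white parts pot on the technician's bench

## Robot

A 7-joint arm with a two-finger parallel gripper is mounted at the origin on the work surface. World frame = base frame: x ahead of the robot, y to its left, z up, the work surface at z = 0. Lengths are in m, angles in degrees, forces in N, time in s.
With the tool pointing down it reaches from about 0.425 to 0.875 m from the base axis. Payload 4.7 kg.
Tool frame: the origin (TCP) lies midway between the tips of the shut fingers; the grasp point (between the pads) lies 19 mm behind it; y points along the fingers, x is the direction in which the jaws open and shut, and the axes are right-handed (so a half turn about y gives the same grasp; the last joint's range is limited). The gripper opens to 87 mm and grips with 3 to 60 N. Pads are 19 mm wide; open, the fingers measure 117 mm over their backs; the gripper's body (75 mm by 190 mm) begins 51 mm behind the grasp point.
Start: joints at [69.735, 18.392, -4.016, 83.108, 1.295, 78.541, -3.26], TCP at [0.234, -0.607, 0.223] pointing down, gripper open.
Joint ranges: [-163.93, 163.93], [-17.29, 119.83], [-79.2, 71.16], [3.27, 140.29], [-89.18, 269.18], [5.43, 117.66], [-154.24, 154.24]. Speed limits (degrees/s): [147.25, 147.25, 180, 180, 180, 180, 180].

## Interface

Orientations are given as [roll, pitch, yaw] about the fixed x, y, z axes, in that order (R = Rz(yaw) Ry(pitch) Rx(roll)).
In Python, from cell import env gives the robot as it stands.
- The arm moves only by the tool carry_out, never from a script. Its argument "targets" is a list of rows, each a list of 2 entries, a list of its own where there are three numbers: the shift along the tool's x, y, z in mm, then the turn, a rotation vector about the tool's x, y, z in degrees. A call has 1 to 12 rows; each row shifts and turns the commanded pose from where the row before left it, along the tool's axes as they then stand; what a row does not reach is not made up. A row lasts 1/10 s, in which the tool goes at most 50 mm and 8.59 degrees, less where a joint would pass 70% of its speed; a pose out of reach is approached as far as the arm can. A call with a gripper value outside its range is refused whole. "jaw" is the opening, from 0 (shut) to 1 (fully open), set as the call begins (left out, the last holds). The fingers move at their own pace and stop on an object; "squeeze" is the grip in N (left out, the last holds). Time passes only in rows, so rows that do not move let the fingers close. It gives the time, the measured TCP pose, the force and the opening at its end, in the units of the state.
- env.get_obs(): the state, without advancing time (a new reading comes with each control period).
- env.read_camera(name): name is "side" or "top" or "wrist"; returns the picture (480x640x3 uint8, red, green, blue); there is no depth.
- env.get_calibration(name): a dict with "fx", "fy", "cx", "cy" (pixels), "D" ([k1, k2, p1, p2, k3] as OpenCV has them; the pictures are not rectified), "R" (3x3) and "t" (3): a world point X has camera coordinates R X + t; the wrist camera has in their place "hand_eye" (4x4, takes a point from camera to tool coordinates, whose origin is the TCP and whose axes are the tool frame's). Camera axes: x right, y down, z forward; pixel columns grow to the right and rows downward; lengths in m; the calibration is good to about 2 mm. A picture is of the moment at which its call begins: read the wrist's pose just before it. get_calibration takes no time and is no camera call.
- env.sign_off(): hands the job in, once; it reports no verdict.
Trained networks look in the newest picture that a camera, given by its name, has taken for a name from the list of things; names that differ only in an ending like _2 or _b are one class to them, and where a whole thing is asked for, a point or a joint stands for the part that bears it (a point fixed in the world has none). Each returns a list of dicts, best first, with "p" (0 to 1); they miss things now and then, are a little off and sometimes report something else, mostly with a low value. They report only what shows in the picture. A call takes as long as a camera call. They do not tell look-alikes from the thing itself.
- env.outline_of(camera, label): "mask" (480x640 bool, what is visible of it) and "xy" ([column, row] in pixels, amid what is visible of it).
The state is a dict: "time_s": time; "qpos": joint angles; "joint_velocities": joint speeds; "effort": joint torques, N m; "tool_pos": TCP position; "tool_rot": TCP orientation; "force": force on the tool from outside, world axes, zero at the start; "wrist_torque": the same for the moment, N m; "grip_width": finger opening in m.
Only numpy, scipy, OpenCV 4.12 (cv2) and the standard library are available. Lean on these libraries where they do the work, as an engineer would, in place of code of your own. Each camera call takes 0.05 s, during which the arm holds its last target.

## Task

Open the white ceramic pot so the technician can reach the castings in it: lift its loose lid off by the knob and lay it gently, knob up, on the round cork pad, wholly inside the pad's edge. Leave the white pot standing where it is, and leave the blue pot shut and unmoved.

Things in the scene. Friction and masses are not known exactly. Their poses are not given: they have to be found in the camera images.
- white_lid: Loose white lid, 0.12 kg, on the white pot. Flange 104 mm across; below it a plug 82 mm across, 6 mm deep, sits in the mouth with 5 mm play all round. Dark wooden knob on top in the middle: stem 20 mm across, head 28 mm across. Origin: centre of the plug's underside, z up. Above the origin: flange 6 to 12 mm (rising to 16 at the stem), knob head 24 to 46 mm. Lifts straight up, no latch.
- white_pot: White round ceramic pot, 100 mm across, 60 mm high, wall 4 mm, about 0.40 kg, standing loose on the 3 mm thick green cutting mat. Origin: centre of its underside, z up. The closed lid's origin is 54 mm above it. It holds a few small brass castings.
- cork_pad: Round cork pad 150 mm across and 6 mm thick, fixed on the green cutting mat. Origin: centre of its underside, z up; its top is 6 mm above the origin. A lid lying on it rests on its plug, with its origin at the pad's top.
- blue_lid: Lid of the other pot, dark blue, with the same shape, size, knob and origin as the white lid, on a dark blue pot of the same shape as the white one. To be left shut and unmoved.
Mind the look-alikes: they are no part of the job. Of the things that look like the cork_pad, the middle-sized one is meant.

How it is judged:
By the outcome, as a careful person would: the job done as asked, in the order asked, and still so for the second after the job is handed in, with the robot touching nothing.
It also fails if it takes over 42 s, if anything falls off the work surface, if the arm or the gripper's body presses on something with over 40 N, if the wrist force passes 120 N, or if a joint passes its speed limit or range.

## Working session

There is one attempt and no reset: what is moved stays moved. The work goes in short steps, Python scripts to look and compute and a tool call to move; the robot and the scene stay as the last step left them, time stands still between calls to the robot, and variables do not carry over. Pictures are saved under pics/ and viewed, and the job is handed in when it is done.

Besides the shell and the picture viewer there is one more tool, called as name(argument=value, ...), one argument or row to a line, values as JSON. carry_out: Moves the arm, as the interface text tells. Its arguments: {"type":"object","properties":{"targets":{"type":"array","items":{"type":"array"}},"jaw":{"type":"number"},"squeeze":{"type":"number"}},"required":["targets"]}

```bash
ls; mkdir -p pics; python3 - <<'E'
from cell import env
import cv2
o=env.get_obs(); print(o)
for c in ["side","top","wrist"]:
    im=env.read_camera(c); cv2.imwrite(f"pics/{c}0.png",im[:,:,::-1]); k=env.get_calibration(c); print(c,k)
E
```

```text
pics
{'time_s': 0.0, 'qpos': array([69.73359755, 18.43750422, -4.0172037 , 83.17367149,  1.29654427,
       78.53958191, -3.26036657]), 'joint_velocities': array([ 0.00708356,  0.03423741, -0.02480387, -0.00014707,  0.01706687,
        0.03494006,  0.05445776]), 'effort': array([-6.43280032e-05, -4.91282129e+01, -4.04140949e-01, -3.12525022e+01,
       -6.39184099e-02,  4.36723139e-02,  2.02231736e-04]), 'tool_pos': array([ 0.23349382, -0.60603987,  0.22149015]), 'tool_rot': array([-90.00663468,   0.10542458, -68.92235285]), 'force': array([-0.05425687,  0.26913568,  0.10306409]), 'wrist_torque': array([-0.04964743, -0.02818406,  0.00076713]), 'grip_width': 0.08717401193639472}
side {'fx': 504.08852964487556, 'fy': 504.08852964487556, 'cx': 320.3304432391586, 'cy': 253.32279068290848, 'D': array([0.04635978, 0.        , 0.        , 0.        , 0.        ]), 'R': array([[ 0.84647318, -0.53224306, -0.01415953],
       [-0.34628981, -0.53014497, -0.77397008],
       [ 0.4044336 ,  0.66004821, -0.63306384]]), 't': array([-0.45649956,  0.12364924,  1.30368602])}
top {'fx': 622.81332927732
[... 204 characters left out ...]
16613],
       [-0.99791458,  0.02307704, -0.06028222],
       [ 0.06043053,  0.00578364, -0.99815565]]), 't': array([-0.12257458,  0.4109905 ,  1.56629475])}
wrist {'fx': 363.99811122992077, 'fy': 363.99811122992077, 'cx': 327.4079622042991, 'cy': 239.5385540916627, 'D': array([-0.02054228,  0.        ,  0.        ,  0.        ,  0.        ]), 'hand_eye': array([[ 9.99999939e-01, -2.85842632e-04,  1.99390269e-04,
        -2.97384792e-04],
       [-2.64824118e-04, -2.51300728e-01,  9.67909022e-01,
        -1.62167073e-01],
       [-2.26562742e-04, -9.67909016e-01, -2.51300788e-01,
         6.91487259e-02],
       [ 0.00000000e+00,  0.00000000e+00,  0.00000000e+00,
         1.00000000e+00]])}
```

View pics/side0.png

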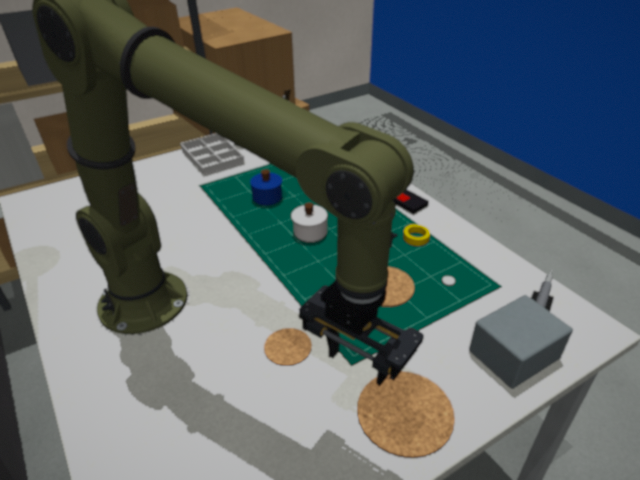

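View pics/top0.png

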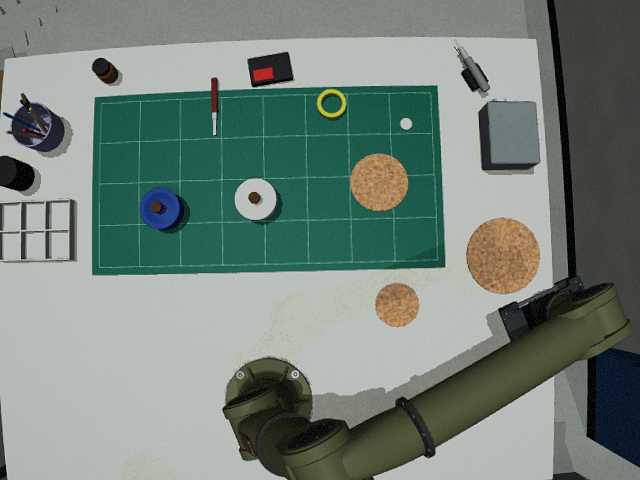

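View pics/wrist0.png

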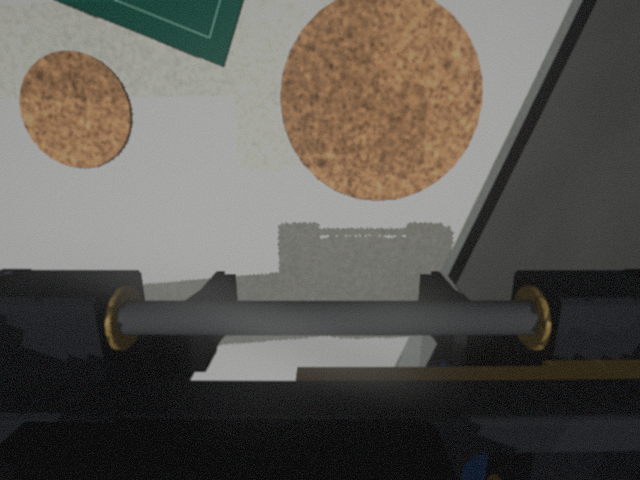

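Top view: there are three cork discs, at (398,305) small on the table, (379,182) middle on the green mat and (503,256) large on the table. The middle-sized one at (379,182) fits: it is on the mat. The white lid is at (256,199) and the blue one at (161,208).

```bash
cat > h.py <<'E'
import numpy as np, cv2
from cell import env
def ray(c,uv):
    k=env.get_calibration(c); K=np.array([[k['fx'],0,k['cx']],[0,k['fy'],k['cy']],[0,0,1]])
    p=cv2.undistortPoints(np.array(uv,float).reshape(-1,1,2),K,np.array(k['D'])).reshape(-1,2)
    d=np.c_[p,np.ones(len(p))]
    R,t=np.array(k['R']),np.array(k['t'])
    return -R.T@t, d@R
def atz(c,uv,z):
    o,d=ray(c,uv); return o+d*((z-o[2])/d[:,2])[:,None]
def proj(c,X):
    k=env.get_calibration(c); K=np.array([[k['fx'],0,k['cx']],[0,k['fy'],k['cy']],[0,0,1]])
    return cv2.projectPoints(np.array(X,float).reshape(-1,3),cv2.Rodrigues(np.array(k['R']))[0],np.array(k['t']),K,np.array(k['D']))[0].reshape(-1,2)
def circ(P):
    A=np.c_[2*P[:,:2],np.ones(len(P))]; s=np.linalg.lstsq(A,(P[:,:2]**2).sum(1),rcond=None)[0]
    return s[:2],np.sqrt(s[2]+s[0]**2+s[1]**2)
E
python3 - <<'E'
from h import *
im=env.read_camera("top"); env.read_camera("side")
for c in ["top","side"]:
  for l,z in [("white_lid",.065),("cork_pad",.009),("white_pot",.03),("blue_lid",.065)]:
    for d in env.outline_of(c,l):
        m=d['mask'].astype(np.uint8)
        cs=max(cv2.findContours(m,0,1)[0],key=len).reshape(-1,2)
        P=atz(c,cs,z); ce,r=circ(P); hull=cv2.convexHull(P[:,:2].astype(np.float32)); 
        print(c,l,round(d['p'],2),np.round(d['xy']),m.sum(),"fit",ce.round(4),r.round(4), cv2.minEnclosingCircle(hull))
# knob: dark brown blob on white lid in top
hsv=cv2.cvtColor(im,cv2.COLOR_RGB2HSV)
roi=np.zeros((480,640),np.uint8); roi[180:217,237:275]=1
m=((hsv[...,1]>90)&(hsv[...,2]<170)&(roi>0)&((hsv[...,0]<25))).astype(np.uint8)
n,lab,st,ct=cv2.connectedComponentsWithStats(m); i=1+st[1:,4].argmax(); print("knob px",ct[i],st[i], atz("top",[ct[i]],.103))
crop=cv2.resize(im[130:260,120:440],None,fx=2.5,fy=2.5,interpolation=cv2.INTER_CUBIC); cv2.imwrite("pics/crop0.png",crop[:,:,::-1])
print("pose",env.get_obs()['tool_pos'])
E
```

```text
top white_lid 0.58 [259. 199.] 1440 fit [0.5084 0.0179] 0.0521 ((0.5083937048912048, 0.017560262233018875), 0.054217368364334106)
top white_lid 0.48 [164. 209.] 1300 fit [0.4927 0.2604] 0.0506 ((0.4924982488155365, 0.25955942273139954), 0.05305218696594238)
top cork_pad 0.86 [393. 305.] 1479 fit [ 0.2371 -0.3303] 0.0541 ((0.23703837394714355, -0.3297477662563324), 0.056420572102069855)
top cork_pad 0.62 [378. 182.] 2607 fit [ 0.5517 -0.2934] 0.0732 ((0.5514829158782959, -0.29233887791633606), 0.07555827498435974)
top cork_pad 0.57 [504. 255.] 4313 fit [ 0.3551 -0.6109] 0.0964 ((0.3552316725254059, -0.6110473275184631), 0.09904684871435165)
top cork_pad 0.16 [273. 208.] 34 fit [0.5052 0.0084] 0.0379 ((0.4879463315010071, -0.01837168261408806), 0.024205245077610016)
side white_lid 0.64 [307. 218.] 638 fit [0.5114 0.0158] 0.0539 ((0.5148845314979553, 0.017211493104696274), 0.0614158995449543)
side cork_pad 0.67 [289. 346.] 1393 fit [ 0.2373 -0.3391] 0.0542 ((0.23653537034988403, -0.33880579471588135), 0.0561184361577034)
side cork_pad 0.59 [406. 415.] 6557 fit [ 0.3541 -0.62  ] 0.0971 ((0.3547045886516571, -0.6174565553665161), 0.10186793655157089)
side cork_pad 0.57 [396. 289.] 854 fit [ 0.5672 -0.3149] 0.0584 ((0.5548453330993652, -0.3021860122680664), 0.07642285525798798)
side white_pot 0.85 [309. 231.] 490 fit [ 0.5003 -0.0127] 0.0472 ((0.5071092844009399, -0.007328278385102749), 0.0611259900033474)
side blue_lid 0.66 [266. 181.] 434 fit [0.4957 0.2583] 0.0516 ((0.4948362112045288, 0.2616879343986511), 0.060700397938489914)
knob px [253.63736264 197.08791209] [249 192  11  11  91] [[0.50745387 0.01817875 0.103     ]]
pose [ 0.23368971 -0.60656216  0.22260314]
```

View pics/crop0.png

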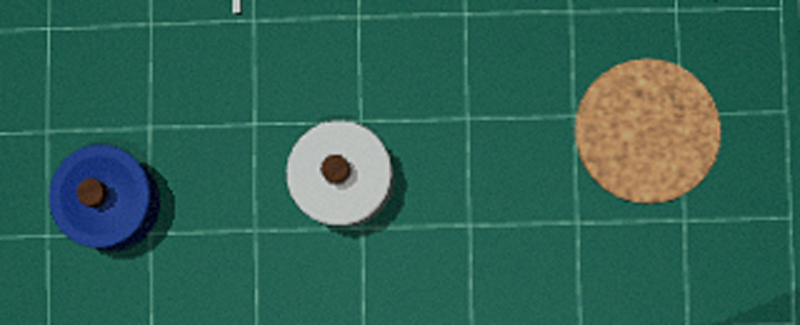

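The crop shows the blue lid at crop (100,195), the white lid at (340,172), and the middle pad at (648,130) on the mat, so the targets are confirmed. I'll plan the approach next.

```bash
cat >> h.py <<'E'
from scipy.spatial.transform import Rotation as Ro
def plan(goal,yaw,n,rot0=None,p0=None):
    o=env.get_obs(); p=np.array(o['tool_pos'] if p0 is None else p0); R=Ro.from_euler('xyz',o['tool_rot'] if rot0 is None else rot0,degrees=True)
    G=Ro.from_euler('xyz',[-90,0,yaw],degrees=True); goal=np.array(goal)
    p00=p.copy()
    for i in range(n):
        T=p00+(goal-p00)*(i+1)/n
        d=np.round(R.inv().apply(T-p)*1000)
        rv=(R.inv()*G).as_rotvec(degrees=True)/(n-i); rv=np.round(rv*2)/2
        print([d.astype(int).tolist(),rv.tolist()],end=', ')
        p=p+R.apply(d/1000); R=R*Ro.from_rotvec(rv,degrees=True)
    print('\nend',p,R.as_euler('xyz',degrees=True))
E
python3 - <<'E'
from h import *
plan([.5085,.018,.20],2,18)
E
```

```text
[[-27, 1, 27], [0.0, -4.0, 0.0]], [[-25, 2, 28], [0.0, -4.0, 0.0]], [[-23, 1, 30], [0.0, -4.0, 0.0]], [[-20, 1, 32], [0.0, -4.0, 0.0]], [[-19, 1, 33], [0.0, -4.0, 0.0]], [[-16, 2, 35], [0.0, -4.0, 0.0]], [[-14, 1, 35], [0.0, -4.0, 0.0]], [[-11, 1, 36], [0.0, -4.0, 0.0]], [[-9, 1, 37], [0.0, -4.0, 0.0]], [[-6, 2, 37], [0.0, -4.0, 0.0]], [[-3, 1, 38], [0.0, -4.0, 0.0]], [[-1, 1, 38], [0.0, -4.0, 0.0]], [[2, 1, 38], [0.0, -4.0, 0.0]], [[5, 2, 38], [0.0, -4.0, 0.0]], [[7, 1, 37], [0.0, -3.5, 0.0]], [[9, 1, 37], [0.0, -4.0, 0.0]], [[12, 1, 36], [0.0, -3.5, 0.0]], [[14, 2, 35], [0.0, -4.0, 0.0]], 
end [0.5085108  0.01825052 0.19952344] [-9.00073670e+01  1.34303436e-04  2.07527625e+00]
```

carry_out(
  targets=[
    [[-27, 0, 27], [0, -4, 0]],
    [[-25, 0, 28], [0, -4, 0]],
    [[-23, 0, 30], [0, -4, 0]],
    [[-20, 0, 32], [0, -4, 0]],
    [[-19, 0, 33], [0, -4, 0]],
    [[-16, 0, 35], [0, -4, 0]],
    [[-14, 0, 35], [0, -4, 0]],
    [[-11, 0, 36], [0, -4, 0]],
    [[-9, 0, 37], [0, -4, 0]],
  ],
  jaw=0.7,
)

```text
time_s: 1.55
tool_pos: [0.3712, -0.2927, 0.2228]
tool_rot: [-90.0, -0.0, -32.8]
force: [0.6, -1.0, -0.6]
grip_width: 0.061
```

carry_out(
  targets=[
    [[-6, 0, 37], [0, -4, 0]],
    [[-3, 0, 38], [0, -4, 0]],
    [[-1, 0, 38], [0, -4, 0]],
    [[2, 0, 38], [0, -4, 0]],
    [[5, 0, 38], [0, -4, 0]],
    [[7, 0, 37], [0, -3.5, 0]],
    [[9, 0, 37], [0, -4, 0]],
    [[12, 0, 36], [0, -3.5, 0]],
    [[14, 0, 35], [0, -4, 0]],
    [[0, 0, 0], [0, 0, 0]],
    [[0, 0, 0], [0, 0, 0]],
  ],
)

```text
time_s: 2.65
tool_pos: [0.5086, 0.019, 0.2226]
tool_rot: [-90.0, 0.0, 2.2]
force: [0.5, 0.1, -0.1]
grip_width: 0.0607
```

```bash
python3 - <<'E'
from h import *
o=env.get_obs(); print(o['time_s'],o['tool_pos'],o['tool_rot'],o['qpos'].round(1))
im=env.read_camera("wrist"); cv2.imwrite("pics/wrist1.png",im[:,:,::-1])
E
```

```text
2.65 [0.50856037 0.01903574 0.2225531 ] [-9.00097605e+01  7.68925206e-03  2.18692753e+00] [ 35.    3.3 -41.2 101.6   2.3  75.9  -4.5]
```

View pics/wrist1.png

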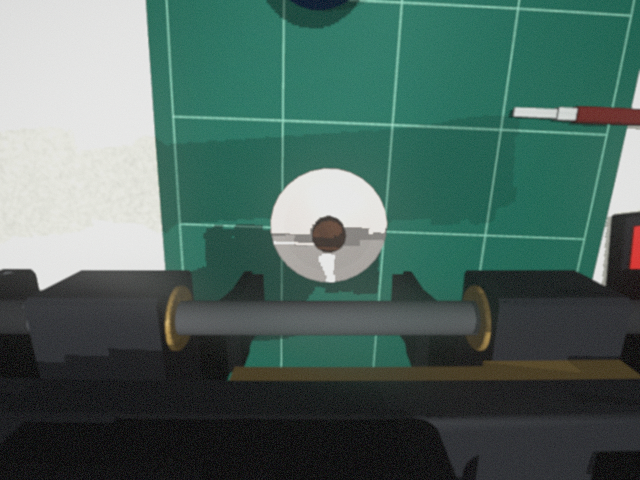

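The wrist picture shows the white lid centred at about (328,226), with its knob at (328,234), between the open fingers. I'll measure it from here.

```bash
cat >> h.py <<'E'
def watz(uv,z,o):
    k=env.get_calibration("wrist"); K=np.array([[k['fx'],0,k['cx']],[0,k['fy'],k['cy']],[0,0,1]])
    p=cv2.undistortPoints(np.array(uv,float).reshape(-1,1,2),K,np.array(k['D'])).reshape(-1,2)
    H=np.array(k['hand_eye']); R=Ro.from_euler('xyz',o['tool_rot'],degrees=True).as_matrix()
    d=np.c_[p,np.ones(len(p))]@(R@H[:3,:3]).T; c=o['tool_pos']+R@H[:3,3]
    return c+d*((z-c[2])/d[:,2])[:,None]
E
python3 - <<'E'
from h import *
o=env.get_obs(); im=cv2.imread("pics/wrist1.png"); hsv=cv2.cvtColor(im,cv2.COLOR_BGR2HSV)
m=np.zeros((480,640),np.uint8); s=(slice(205,262),slice(300,358)); m[s]=((hsv[s][...,1]>80)&(hsv[s][...,2]<140)&(hsv[s][...,0]<25))
n,lab,st,ct=cv2.connectedComponentsWithStats(m); i=1+st[1:,4].argmax()
c=max(cv2.findContours((lab==i).astype(np.uint8),0,1)[0],key=len).reshape(-1,2)
print(ct[i],st[i]); print(circ(watz(c,.103,o)), watz([ct[i]],.103,o))
r=env.outline_of("wrist","white_lid")
for d in r:
    c=max(cv2.findContours(d['mask'].astype(np.uint8),0,1)[0],key=len).reshape(-1,2)
    print(d['p'],d['xy'],circ(watz(c,.068,o)))
plan([.5085,.018,.078],2,10)
E
```

```text
[327.6627566  229.52492669] [313 221  29  17 341]
(array([0.50863404, 0.0209283 ]), np.float64(0.008528900660824153)) [[0.50899469 0.02155059 0.103     ]]
0.66 [327.6, 222.3] (array([0.50990617, 0.01595667]), np.float64(0.0513949285526209))
[[0, 14, 0], [0.0, -0.0, -0.0]], [[0, 15, 0], [0.0, -0.0, -0.0]], [[0, 14, 0], [0.0, -0.0, -0.0]], [[0, 15, 0], [0.0, -0.0, -0.0]], [[0, 14, 1], [0.0, -0.0, -0.0]], [[0, 15, 0], [0.0, -0.0, -0.0]], [[0, 14, 0], [0.0, -0.0, -0.0]], [[0, 15, 0], [0.0, -0.0, -0.0]], [[0, 14, 0], [0.0, -0.0, -0.0]], [[0, 14, 0], [0.0, -0.0, -0.0]], 
end [0.50820263 0.01780978 0.07843718] [-9.00512617e+01  2.17718588e-02  1.96298666e+00]
```

carry_out(
  targets=[
    [[0, 20, -0.5], [0, 0, 0]],
    [[0, 20, 0], [0, 0, 0]],
    [[0, 20, 0], [0, 0, 0]],
    [[0, 20, 0], [0, 0, 0]],
    [[0, 20, 0], [0, 0, 0]],
    [[0, 15, 0], [0, 0, 0]],
    [[0, 10, 0], [0, 0, 0]],
    [[0, 8, 0], [0, 0, 0]],
    [[0, 6, 0], [0, 0, 0]],
    [[0, 5, 0], [0, 0, 0]],
    [[0, 0, 0], [0, 0, 0]],
    [[0, 0, 0], [0, 0, 0]],
  ],
)

```text
time_s: 3.95
tool_pos: [0.5088, 0.0178, 0.0788]
tool_rot: [-90.0, -0.0, 2.1]
force: [0.2, 0.4, -0.2]
grip_width: 0.0606
```

```bash
python3 - <<'E'
from h import *
o=env.get_obs(); print(o['time_s'],o['tool_pos'],o['tool_rot'],o['force'])
im=np.hstack([env.read_camera("wrist")[120:420,120:520],cv2.resize(env.read_camera("side")[150:270,240:400],(400,300))]); cv2.imwrite("pics/g1.png",im[:,:,::-1])
E
```

```text
3.95 [0.50884399 0.0178175  0.07882957] [-9.00086601e+01 -3.03145623e-02  2.08470025e+00] [ 0.21889851  0.42126996 -0.21697504]
```

View pics/g1.png

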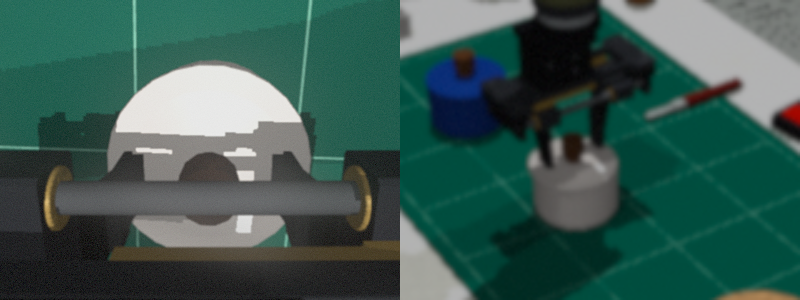

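The knob sits centred between the fingers (wrist crop at about (209,172)), and nothing touches. I'll close on it.

carry_out(
  targets=[
    [[0, 0, 0], [0, 0, 0]],
    [[0, 0, 0], [0, 0, 0]],
    [[0, 0, 0], [0, 0, 0]],
    [[0, 0, 0], [0, 0, 0]],
    [[0, 0, 0], [0, 0, 0]],
    [[0, 0, 0], [0, 0, 0]],
    [[0, 0, 0], [0, 0, 0]],
    [[0, 0, 0], [0, 0, 0]],
  ],
  jaw=0,
  squeeze=15,
)

```text
time_s: 4.85
tool_pos: [0.5087, 0.0177, 0.0786]
tool_rot: [-90.0, -0.0, 2.1]
force: [0.8, -0.1, -0.3]
grip_width: 0.0277
```

carry_out(
  targets=[
    [[0, -3, 0], [0, 0, 0]],
    [[0, -3, 0], [0, 0, 0]],
    [[0, -4, 0], [0, 0, 0]],
    [[0, -5, 0], [0, 0, 0]],
    [[0, -5, 0], [0, 0, 0]],
    [[0, 0, 0], [0, 0, 0]],
    [[0, 0, 0], [0, 0, 0]],
  ],
  squeeze=20,
)

```text
time_s: 5.55
tool_pos: [0.5087, 0.0177, 0.0987]
tool_rot: [-90.0, -0.0, 2.1]
force: [-0.6, 0.1, -1.1]
grip_width: 0.0274
```

```bash
python3 - <<'E'
from h import *
o=env.get_obs(); print(o['time_s'],o['tool_pos'],o['tool_rot'],o['force'],o['wrist_torque'],o['grip_width'])
im=np.hstack([env.read_camera("wrist")[120:420,120:520],cv2.resize(env.read_camera("side")[150:270,240:400],(400,300))]); cv2.imwrite("pics/g2.png",im[:,:,::-1])
E
```

```text
5.55 [0.50866019 0.01771476 0.09872798] [-9.00146735e+01 -2.17145041e-02  2.07147958e+00] [-0.649218    0.09086352 -1.13766277] [ 0.00945521 -0.06499138  0.02248642] 0.027443603544562732
```

View pics/g2.png

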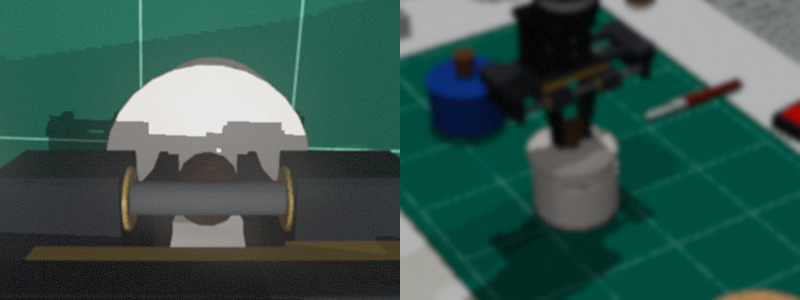

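The lid is held: the opening is 27 mm, the load about 1.1 N, and it hangs level above the pot in the side crop. I'll lift it and carry it to the pad.

```bash
python3 - <<'E'
from h import *
o=env.get_obs(); p=o['tool_pos'].copy(); p[2]+=.06
plan([.5515,-.2935,p[2]],-28,14,p0=p)
E
```

```text
[[2, 0, -22], [0.0, 2.0, -0.0]], [[3, 0, -23], [0.0, 2.0, -0.0]], [[4, 0, -22], [0.0, 2.0, -0.0]], [[5, 0, -22], [0.0, 2.0, -0.0]], [[5, 0, -21], [0.0, 2.0, -0.0]], [[6, 0, -22], [0.0, 2.0, -0.0]], [[7, 0, -21], [0.0, 2.5, -0.0]], [[8, 0, -21], [0.0, 2.0, -0.0]], [[8, 0, -21], [0.0, 2.5, -0.0]], [[10, 0, -21], [0.0, 2.0, -0.0]], [[10, 0, -20], [0.0, 2.5, -0.0]], [[11, 0, -19], [0.0, 2.0, -0.0]], [[12, 0, -19], [0.0, 2.5, -0.0]], [[12, 0, -19], [0.0, 2.0, -0.0]], 
end [ 0.55138779 -0.29350254  0.15837693] [-9.00153637e+01  1.52358032e-02 -2.79277870e+01]
```

carry_out(
  targets=[
    [[0, -8, 0], [0, 0, 0]],
    [[0, -12, 0], [0, 0, 0]],
    [[0, -15, 0], [0, 0, 0]],
    [[0, -13, 0], [0, 0, 0]],
    [[0, -8, 0], [0, 0, 0]],
    [[0, -4, 0], [0, 0, 0]],
  ],
)

```text
time_s: 6.25
tool_pos: [0.5092, 0.0177, 0.16]
tool_rot: [-90.0, -0.1, 2.1]
force: [-0.6, -0.5, -1.0]
grip_width: 0.0275
```

carry_out(
  targets=[
    [[1, 0, -11], [0, 1, 0]],
    [[1, 0, -11], [0, 1, 0]],
    [[3, 0, -23], [0, 2, 0]],
    [[4, 0, -22], [0, 2, 0]],
    [[5, 0, -22], [0, 2, 0]],
    [[5, 0, -21], [0, 2, 0]],
    [[6, 0, -22], [0, 2, 0]],
    [[7, 0, -21], [0, 2.5, 0]],
    [[8, 0, -21], [0, 2, 0]],
  ],
)

```text
time_s: 7.15
tool_pos: [0.5334, -0.1617, 0.1585]
tool_rot: [-90.0, 0.0, -14.6]
force: [0.2, -0.0, -1.7]
grip_width: 0.0274
```

carry_out(
  targets=[
    [[8, 0, -21], [0, 2.5, 0]],
    [[10, 0, -21], [0, 2, 0]],
    [[10, 0, -20], [0, 2.5, 0]],
    [[11, 0, -19], [0, 2, 0]],
    [[12, 0, -19], [0, 2.5, 0]],
    [[8, 0, -12], [0, 1, 0]],
    [[4, 0, -7], [0, 1, 0]],
    [[0, 0, 0], [0, 0, 0]],
    [[0, 0, 0], [0, 0, 0]],
    [[0, 0, 0], [0, 0, 0]],
  ],
)

```text
time_s: 8.15
tool_pos: [0.5515, -0.292, 0.1587]
tool_rot: [-90.0, 0.0, -27.8]
force: [0.5, 0.4, -1.5]
grip_width: 0.0274
```

```bash
python3 - <<'E'
from h import *
o=env.get_obs(); print(o['time_s'],o['tool_pos'],o['tool_rot'],o['force'],o['grip_width'])
im=env.read_camera("wrist"); s=env.read_camera("side")
for d in env.outline_of("wrist","cork_pad")+env.outline_of("wrist","white_lid"):
    c=max(cv2.findContours(d['mask'].astype(np.uint8),0,1)[0],key=len).reshape(-1,2)
    print(d['p'],d['xy'],circ(watz(c,.009,o)))
cv2.imwrite("pics/p1.png",np.hstack([im[100:420,100:540],cv2.resize(s[150:320,260:450],(358,320))])[:,:,::-1])
E
```

```text
8.15 [ 0.55152188 -0.29195098  0.15865289] [-8.99727466e+01  1.32261546e-02 -2.78051273e+01] [ 0.53444505  0.40701485 -1.51076956] 0.027423616080204143
0.98 [79.1, 366.1] (array([ 0.27284894, -0.30372021]), np.float64(0.023760789955250133))
0.87 [335.3, 173.8] (array([ 0.55937168, -0.28494612]), np.float64(0.05961185590770214))
0.58 [324.6, 246.1] (array([ 0.54304971, -0.30852099]), np.float64(0.0669793305891096))
```

View pics/p1.png

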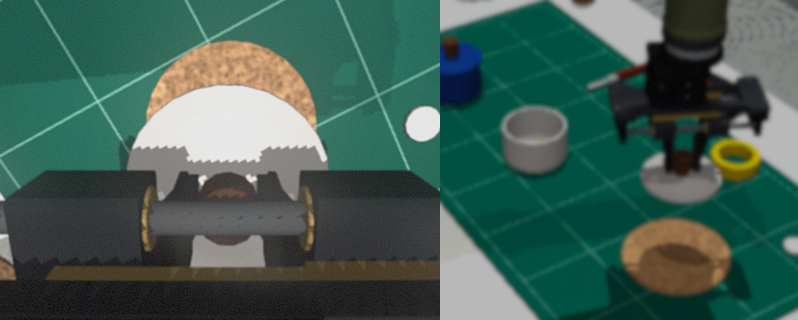

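The pot stands open at side crop (535,140), the lid hangs level over the pad, and the blue pot is untouched. I'll fit the pad's visible arc as a centring check.

```bash
python3 - <<'E'
from h import *
from scipy.optimize import least_squares
o=env.get_obs(); im=cv2.imread("pics/p1.png")[:,:440]; hsv=cv2.cvtColor(im,cv2.COLOR_BGR2HSV)
m=((hsv[...,0]<22)&(hsv[...,1]>80)&(hsv[...,2]>90)).astype(np.uint8); m[140:]=0; m=cv2.morphologyEx(m,3,np.ones((5,5)))
cols=np.arange(160,305); rows=np.array([np.argmax(m[:,c]) for c in cols])
P=watz(np.c_[cols+100,rows+100],.009,o)[:,:2]
f=least_squares(lambda c:np.hypot(*(P-c).T)-.075,[.55,-.29],loss='soft_l1',f_scale=.001); print(f.x,np.abs(f.fun).mean()); print(circ(P))
f=f.x
E
```

```text
[ 0.55297508 -0.29683809] 0.00024394890798515016
(array([ 0.55345256, -0.29598386]), np.float64(0.07413091393596019))
```

carry_out(
  targets=[
    [[1, 12, -1], [0, 0, 0]],
    [[1, 18, -1], [0, 0, 0]],
    [[0, 20, 0], [0, 0, 0]],
    [[0, 20, 0], [0, 0, 0]],
    [[0, 20, 0], [0, 0, 0]],
    [[0, 15, 0], [0, 0, 0]],
    [[0, 9, 0], [0, 0, 0]],
    [[0, 5, 0], [0, 0, 0]],
    [[0, 3, 0], [0, 0, 0]],
    [[0, 2, 0], [0, 0, 0]],
    [[0, 0, 0], [0, 0, 0]],
    [[0, 0, 0], [0, 0, 0]],
  ],
)

```text
time_s: 9.55
tool_pos: [0.5525, -0.2964, 0.0351]
tool_rot: [-90.0, -0.1, -27.9]
force: [0.3, -0.5, -0.2]
grip_width: 0.0278
```

carry_out(
  targets=[
    [[0, 1, 0], [0, 0, 0]],
    [[0, 0.5, 0], [0, 0, 0]],
    [[0, 0, 0], [0, 0, 0]],
  ],
)

```text
time_s: 9.85
tool_pos: [0.5521, -0.2963, 0.0331]
tool_rot: [-90.0, -0.0, -27.9]
force: [0.8, -0.3, -0.9]
grip_width: 0.0276
```

carry_out(
  targets=[
    [[0, 0.5, 0], [0, 0, 0]],
    [[0, 0.5, 0], [0, 0, 0]],
    [[0, 0.5, 0], [0, 0, 0]],
    [[0, 0, 0], [0, 0, 0]],
  ],
)

```text
time_s: 10.25
tool_pos: [0.552, -0.2962, 0.0314]
tool_rot: [-90.0, 0.0, -27.9]
force: [-0.6, -0.3, -0.9]
grip_width: 0.0274
```

carry_out(
  targets=[
    [[0, 0.5, 0], [0, 0, 0]],
    [[0, 0.5, 0], [0, 0, 0]],
    [[0, 0, 0], [0, 0, 0]],
  ],
)

```text
time_s: 10.55
tool_pos: [0.5521, -0.2962, 0.0306]
tool_rot: [-90.0, -0.0, -27.9]
force: [0.8, 0.2, -0.6]
grip_width: 0.0271
```

```bash
python3 - <<'E'
from h import *
o=env.get_obs(); print(o['time_s'],o['tool_pos'],o['force'])
s=env.read_camera("side"); cv2.imwrite("pics/p2.png",cv2.resize(s[200:320,300:460],(800,600),interpolation=2)[:,:,::-1])
E
```

```text
10.55 [ 0.55210132 -0.29624593  0.0305966 ] [ 0.77384757  0.19798959 -0.57418682]
```

View pics/p2.png

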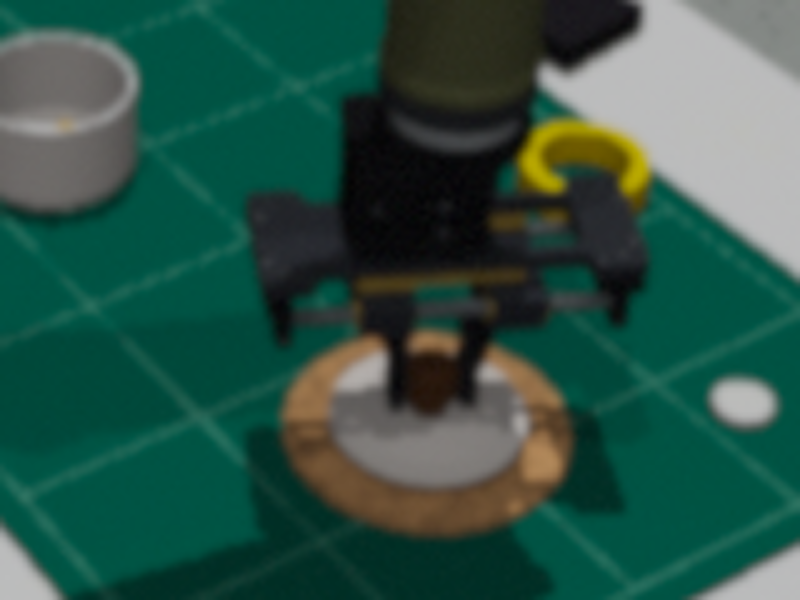

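The lid is centred over the pad (430,420), just at contact. I'll lower in small steps until the force rises.

carry_out(
  targets=[
    [[0, 0.5, 0], [0, 0, 0]],
    [[0, 0, 0], [0, 0, 0]],
    [[0, 0, 0], [0, 0, 0]],
  ],
)

```text
time_s: 10.9
tool_pos: [0.5521, -0.2962, 0.0306]
tool_rot: [-90.0, -0.0, -27.9]
force: [-2.2, 0.8, 4.6]
grip_width: 0.0275
```

carry_out(
  targets=[
    [[0, 0.5, 0], [0, 0, 0]],
    [[0, 0, 0], [0, 0, 0]],
    [[0, 0, 0], [0, 0, 0]],
  ],
)

```text
time_s: 11.2
tool_pos: [0.5521, -0.2962, 0.0305]
tool_rot: [-90.0, -0.0, -27.9]
force: [-3.2, 0.9, 7.6]
grip_width: 0.0276
```

Contact. I'll ease off the load, then open gently.

carry_out(
  targets=[
    [[0, -0.5, 0], [0, 0, 0]],
    [[0, -0.3, 0], [0, 0, 0]],
    [[0, 0, 0], [0, 0, 0]],
  ],
  squeeze=8,
)

```text
time_s: 11.5
tool_pos: [0.5521, -0.2962, 0.0306]
tool_rot: [-90.0, -0.0, -27.9]
force: [-1.9, 1.0, 4.4]
grip_width: 0.0277
```

carry_out(
  targets=[
    [[0, 0, 0], [0, 0, 0]],
    [[0, 0, 0], [0, 0, 0]],
    [[0, 0, 0], [0, 0, 0]],
    [[0, 0, 0], [0, 0, 0]],
    [[0, 0, 0], [0, 0, 0]],
    [[0, 0, 0], [0, 0, 0]],
  ],
  jaw=0.7,
)

```text
time_s: 12.1
tool_pos: [0.5521, -0.2962, 0.0303]
tool_rot: [-90.0, -0.0, -27.9]
force: [0.3, -0.4, -0.1]
grip_width: 0.0596
```

carry_out(
  targets=[
    [[0, -5, 0], [0, 0, 0]],
    [[0, -10, 0], [0, 0, 0]],
    [[0, -20, 0], [0, 0, 0]],
    [[0, -25, 0], [0, 0, 0]],
    [[0, -25, 0], [0, 0, 0]],
    [[0, -25, 0], [0, 0, 0]],
    [[0, -25, 0], [0, 0, 0]],
    [[0, -15, 0], [0, 0, 0]],
    [[0, -5, 0], [0, 0, 0]],
    [[0, 0, 0], [0, 0, 0]],
  ],
)

```text
time_s: 13.1
tool_pos: [0.5523, -0.2963, 0.1859]
tool_rot: [-90.0, -0.1, -27.9]
force: [-0.2, 0.4, 0.3]
grip_width: 0.0609
```

```bash
python3 - <<'E'
from h import *
o=env.get_obs(); print(o['time_s'],o['tool_pos'],o['force'],o['grip_width'])
im=env.read_camera("wrist"); s=env.read_camera("side"); t=env.read_camera("top")
for c,l,z in [("wrist","cork_pad",.009),("wrist","white_lid",.02),("side","white_lid",.02)]:
  for d in env.outline_of(c,l):
    k=max(cv2.findContours(d['mask'].astype(np.uint8),0,1)[0],key=len).reshape(-1,2)
    print(c,l,d['p'],d['xy'],circ(watz(k,z,o) if c=="wrist" else atz(c,k,z)))
cv2.imwrite("pics/f1.png",np.hstack([im[60:420,100:500],cv2.resize(s[150:330,250:450],(400,360))])[:,:,::-1])
cv2.imwrite("pics/f2.png",t[:,:,::-1])
E
```

```text
13.1 [ 0.5523067  -0.29625792  0.18590685] [-0.15097236  0.41344844  0.31771594] 0.060895653459096664
wrist cork_pad 0.73 [341.3, 168.3] (array([ 0.55370311, -0.29468685]), np.float64(0.07360727080028746))
wrist white_lid 0.6 [325.2, 216.5] (array([ 0.55233131, -0.29634883]), np.float64(0.0515110021518413))
side white_lid 0.64 [381.9, 282.4] (array([ 0.55134881, -0.30035332]), np.float64(0.05266417582768178))
side white_lid 0.15 [265.5, 179.5] (array([0.52730802, 0.32793708]), np.float64(0.05624865457957483))
```

View pics/f1.png

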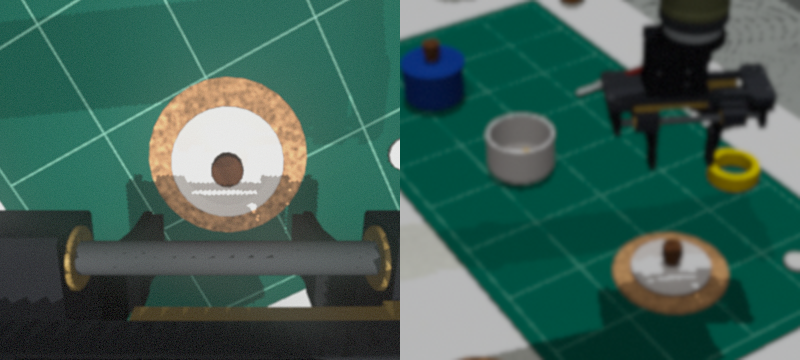

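View pics/f2.png

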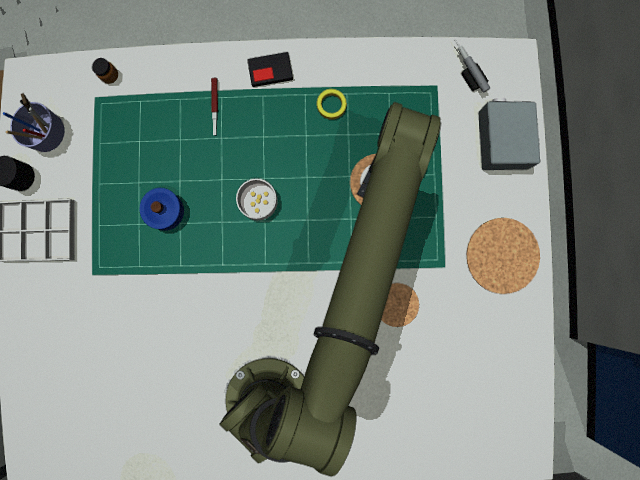

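The pot stands open with its castings at top (257,199), where it was, and the blue pot is shut at (161,208). The lid lies knob up inside the pad with cork showing all round (wrist crop (228,160)). The tool is clear, so I'll hand in.

```bash
python3 -c "
from cell import env
print(env.sign_off())"
```

```text
the job is handed in; nothing more can be done
None
```

I lifted the white lid by its knob and laid it, knob up, on the middle-sized cork pad, the one on the green mat. Contact force at touch-down was about 8 N; I then eased off, opened the gripper and backed away. I handed the job in at about 13.4 s.

**Last checks:**
- **Lid position:** the wrist picture puts the lid centre about 2 mm from the pad's centre, with about 23 mm of room allowed. Cork shows all round the lid.
- **White pot:** it stands open in the same place by eye in the top view, with its castings visible.
- **Blue pot:** it is shut and in the same place by eye.
- **Robot:** it was clear of everything, with the tool about 0.19 m up and the measured force near zero.

**Where the measurements disagreed:**
- **Side camera:** it placed the lid about 4 mm further along y than the wrist picture.
- **Pad centre:** estimates from the top and wrist views differed by about 3 mm.
- **Top view:** in the last top picture the arm hid most of the lid, so that view could not confirm the placing.

The lid and pad differences are well within the room allowed.

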